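Show the next guide, its seat and its varnish

ROBOT

A 6-joint arm with a two-finger parallel gripper is mounted at the origin on the work surface. World frame = base frame: x ahead of the robot, y to its left, z up, the work surface at z = 0. Lengths are in mm, angles in rad, forces in N, time in s.
With the tool pointing down it reaches from about 350 to 875 mm from the base axis. Payload 4.2 kg.
Tool frame: the origin (TCP) lies at the very end of the fingers, on their centre line; the grasp point (between the pads) lies 19 mm behind it (pinch_z is the distance from the TCP to the grasp point, in mm); z points along the fingers, y is the line along which they close (so a half turn about z gives the same grasp; the last joint's range is limited). The gripper opens to 85 mm and grips with 20 to 120 N. Pads are 22 mm wide; open, the fingers measure 114 mm over their backs; the gripper's body (76 mm by 85 mm) begins 54 mm behind the grasp point. The pads swing forward as they close: fully open they stand 13 mm farther back than shut.
Start: joints at [-1.006, 0.385, 0.008, 0, -1.194, -0.259], TCP at [188.176, -595.977, 231.312] pointing down, gripper open.
Joint ranges: [-3.14, 3.14], [-1.21, 2.06], [-1.07, 1.41], [-3.16, 2.05], [-2.99, -0.16], [-3.1, 3.1]. Speed limits (rad/s): [2.79, 2.79, 3.14, 3.14, 3.14, 3.14].

INTERFACE

Orientations are given as a unit quaternion [x, y, z, w].
In Python, from bench import * gives the robot as it stands.
- The arm moves only by the tool arm_command, never from a script. Its argument "steps" is one flat list of numbers, 4 for each row, row after row: the shift along the tool's x, y, z in m, then the turn about the tool's z in rad. In form: [tx, ty, tz, roll, tx, ty, tz, roll, ...]. A call has 1 to 20 rows; each row shifts and turns the commanded pose from where the row before left it, along the tool's axes as they then stand; what a row does not reach is not made up. A row lasts 1/8 s, in which the tool goes at most 62.5 mm and 10.7 degrees, less where a joint would pass 70% of its speed; a pose out of reach is approached as far as the arm can. A call with a gripper value outside its range is refused whole. "grip" is the finger opening in m, from 0 to 0.0854, set as the call begins (left out, the last holds). The fingers move at their own pace and stop on an object; the grip force is fixed at half the most. Time passes only in rows, so rows that do not move let the fingers close. It gives the time, the measured TCP pose, the force, the opening and the grip force at its end, in the units of the state.
- read_state(): the state, without advancing time (a new reading comes with each control period).
- get_image(name): name is "side" or "top"; returns the picture (480x640x3 uint8, red, green, blue); there is no depth.
- get_calibration(name): a dict with "camera_matrix" (3x3 intrinsics, pixels), "k1" (the pictures are not rectified: a ray, as slopes to the right and down, at radius r is drawn at 1 + k1 r^2 times it, then the intrinsics apply), "cam_to_world" (4x4, takes a point from camera to world coordinates). Camera axes: x right, y down, z forward; pixel columns grow to the right and rows downward; lengths in mm; the calibration is good to about 2 mm. A picture is of the moment at which its call begins. get_calibration takes no time and is no camera call.
- job_done(): hands the job in; it is judged then, once.
The state is a dict: "clock": time; "joints": joint angles; "joint_vel": joint speeds; "joint_efforts": joint torques, N m; "position": TCP position; "ee_rot": TCP orientation; "contact_force": force on the tool from outside, world axes, zero at the start; "wrist_torque": the same for the moment, N m; "gripper_width": finger opening in mm; "grasp_force": force on a finger pad.
Only numpy, scipy, OpenCV 4.12 (cv2) and the standard library are available. Lean on these libraries where they do the work, as an engineer would, in place of code of your own. Each camera call takes 0.05 s, during which the arm holds its last target. There are 200 camera calls.

TASK

Show the helper the next repair on this rod by pointing with the fingertips from just above each thing, a few centimetres over its top and not touching it, for at least one second each: first at the middle-sized of the three loose guides, then at the bare sanded seat on the rod midway between its two fitted guides, then at the low, wide varnish tin. Touch nothing and leave everything where it is, and on the way never bring the fingertips close over any of the other loose guides or tins, as that would point out the wrong one. Finish with the hand lifted, the fingertips at least ten centimetres above the wide tin's lid.

Things in the scene. Friction and masses are not known exactly. Their poses are not given: they have to be found in the camera images.
- guide_large: loose steel rod guide standing upright on the bench: a flat foot 84 x 14 x 3 mm along its x, a round wire ring of 64 mm outside diameter standing across the foot (ring plane = its y-z plane), total height 76 mm. The largest of the three loose ones. Origin: centre of the underside, z up.
- guide_middle: loose steel rod guide standing upright on the bench: a flat foot 56 x 14 x 3 mm along its x, a round wire ring of 42 mm outside diameter standing across the foot (ring plane = its y-z plane), total height 53 mm. The middle-sized one of the three loose ones. Origin: centre of the underside, z up.
- guide_small: loose steel rod guide standing upright on the bench: a flat foot 34 x 14 x 3 mm along its x, a round wire ring of 24 mm outside diameter standing across the foot (ring plane = its y-z plane), total height 33 mm. The smallest of the three loose ones. Origin: centre of the underside, z up.
- guide_large_top (a point): highest point of the large loose guide's ring, 76 mm above the bench
- guide_middle_top (a point): highest point of the middle-sized loose guide's ring, 53 mm above the bench
- guide_small_top (a point): highest point of the small loose guide's ring, 33 mm above the bench
- tin_wide: low, wide closed metal tin of varnish, 64 mm across and 30 mm high, standing on the bench. Origin: centre of the underside.
- tin_tall: tall closed metal tin, 40 mm across and 60 mm high, standing on the bench. Origin: centre of the underside.
- tin_small: small closed metal tin, 36 mm across and 34 mm high, standing on the bench. Origin: centre of the underside.
- tin_wide_top (a point): centre of the lid of the low, wide tin, 30 mm above the bench
- tin_tall_top (a point): centre of the lid of the tall tin, 60 mm above the bench
- tin_small_top (a point): centre of the lid of the small tin, 34 mm above the bench
- rod: black fishing-rod blank, 14 mm thick, lying level across the two roller stands; origin on its axis, about 82 mm above the bench, midway between its two fitted guides; y runs along the rod from the rubber grip (28 mm thick, at y -0.46 to -0.34 m) to the thin end (y +0.42 m). It does not move. A large steel guide (64 mm ring) is bound on top at y -0.13 m, its top 164 mm above the bench; a small one (24 mm ring) at y +0.13 m, its top 121 mm above the bench.
- rod_seat (a point): the bare seat: middle of the dull grey, sanded 45 mm stretch of the rod, midway between the two fitted guides; this point is on the rod's upper side, about 89 mm above the bench
- stands: the two roller stands, fixed: at y -0.27 and +0.27 m of this frame a wooden plank 170 x 85 x 20 mm (long side along x) carrying two castor wheels (60 mm, red with white hubs) side by side, tops 95 mm above the bench; the rod lies in the notch between the wheels. Origin: on the bench midway between the planks.
- tape: roll of paper tape lying flat, 72 mm across, 24 mm high; bystander; origin under its centre
- pencil: flat carpenter's pencil, 120 x 8 x 7 mm, lying along its x; bystander; origin under its centre
- cutter: retracted red utility cutter, about 150 x 22 x 18 mm, lying along its x; bystander; origin under its handle's centre
- glue: yellow glue bottle, 40 mm across, 100 mm high; bystander; origin under its centre
- cup: white plastic mixing cup, 64 mm across, 55 mm high; bystander; origin under its centre
- screwdriver: screwdriver lying along its x; bystander; origin under it

How it is judged:
By the outcome, as a careful person would: the job done as asked, in the order asked, and still so for the second after the job is handed in, with the robot touching nothing.
It also fails if it takes over 58 s, if anything falls off the work surface, if the arm or the gripper's body presses on something with over 40 N, if the wrist force passes 120 N, or if a joint passes its speed limit or range.

## Working session

There is one attempt and no reset: what is moved stays moved. The work goes in short steps, Python scripts to look and compute and a tool call to move; the robot and the scene stay as the last step left them, time stands still between calls to the robot, and variables do not carry over. Pictures are saved under pics/ and viewed, at most 10 in all, crops included, and the job is handed in when it is done.

Besides the shell and the picture viewer there is one more tool, called after "Emit:" as name(argument=value, ...), one argument or row to a line, values as JSON. arm_command: Moves the arm, as the interface text tells. Its arguments: {"type":"object","properties":{"steps":{"type":"array","items":{"type":"number"}},"grip":{"type":"number"}},"required":["steps"]}

```bash
mkdir -p pics; python3 - <<'E'
from bench import *
import cv2
for n in("top","side"):
    cv2.imwrite(f"pics/{n}0.png",get_image(n)[:,:,::-1]); c=get_calibration(n); print(n,c)
s=read_state(); print(s["clock"],s["position"],s["ee_rot"],s["gripper_width"])
E
```

```text
top {'camera_matrix': array([[594.13637762,   0.        , 321.16154657],
       [  0.        , 594.13637762, 233.57274869],
       [  0.        ,   0.        ,   1.        ]]), 'k1': -0.04682546715238177, 'cam_to_world': array([[-1.32183547e-02, -9.98200028e-01,  5.84976810e-02,
         4.12478817e+02],
       [-9.99860682e-01,  1.25986743e-02, -1.09494280e-02,
        -6.46934470e+00],
       [ 1.01927261e-02, -5.86342647e-02, -9.98227495e-01,
         1.44074417e+03],
       [ 0.00000000e+00,  0.00000000e+00,  0.00000000e+00,
         1.00000000e+00]])}
side {'camera_matrix': array([[510.14301076,   0.        , 323.6595361 ],
       [  0.        , 510.14301076, 227.55584445],
       [  0.        ,   0.        ,   1.        ]]), 'k1': 0.02120246015712493, 'cam_to_world': array([[-9.90577628e-01, -1.03651056e-01,  8.95121274e-02,
         3.91759188e+02],
       [-1.36923615e-01,  7.62953178e-01, -6.31786651e-01,
         7.44709456e+02],
       [-2.80820873e-03, -6.38090046e-01, -7.69956627e-01,
         9.96129070e+02],
       [ 0.00000000e+00,  0.00000000e+00,  0.00000000e+00,
         1.00000000e+00]])}
0.1 [ 187.99617883 -595.49560618  230.30882576] [-1.52239617e-01  9.88343100e-01  9.82371354e-04 -2.24232908e-04] 85.72570718713747
```

View pics/top0.png

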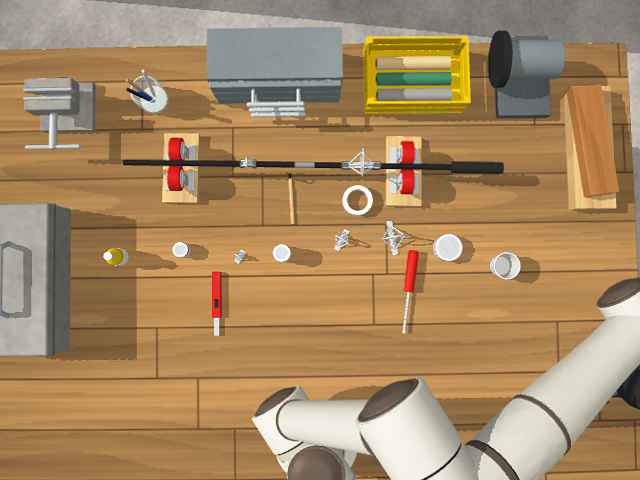

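View pics/side0.png

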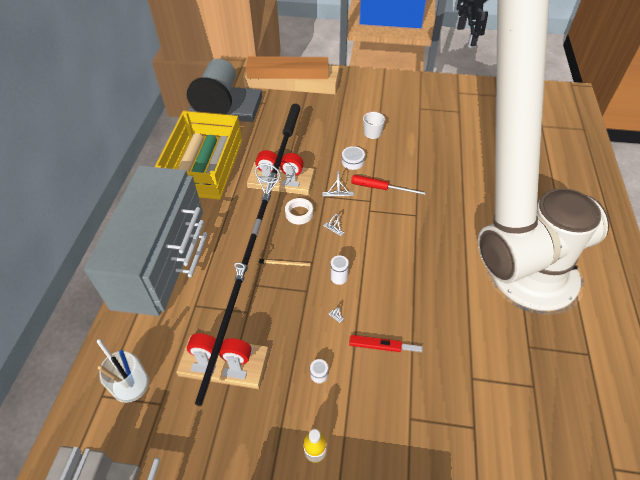

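The top view shows the loose guides at about (392,237) large, (343,239) middle and (240,256) small. The wide tin is at (447,247), the tall tin at (282,253), the small tin at (181,250) and the grey seat at (304,164). The side view agrees: middle guide (334,223), wide tin (353,157). I'll zoom in for exact pixels.

```bash
python3 - <<'E'
import cv2,numpy as np
t=cv2.imread("pics/top0.png");s=cv2.imread("pics/side0.png")
def c(im,x,y,w,h,k):return cv2.resize(im[y:y+h,x:x+w],None,fx=k,fy=k,interpolation=cv2.INTER_CUBIC)
a=c(t,320,210,160,60,5)   # 800x300
b=c(s,300,140,80,60,5); d=c(s,300,195,80,60,5)
cv2.imwrite("pics/z1.png",np.vstack([a,np.hstack([b,d])]))
E
cat > h.py <<'E'
from bench import *
import numpy as np,cv2
def ray(n,uv):
    c=get_calibration(n);K=c["camera_matrix"];T=c["cam_to_world"]
    p=cv2.undistortPoints(np.array([[uv]],float),K,np.array([c["k1"],0,0,0.]))[0,0]
    return T[:3,3],T[:3,:3]@np.array([p[0],p[1],1])
def plane(n,uv,z):
    o,d=ray(n,uv);return (o+d*(z-o[2])/d[2]).round(1)
def tri(a,b):
    o,d=ray("top",a);p,e=ray("side",b)
    k=np.linalg.lstsq(np.c_[d,-e],p-o,rcond=None)[0]
    x,y=o+k[0]*d,p+k[1]*e
    return ((x+y)/2).round(1),np.linalg.norm(x-y).round(1)
E
python3 - <<'E'
from h import *
for n,z,t,s in(("wide",30,(447,246),(353,154)),("tall",60,(282,252),(340,262)),("small",34,(181,248),(319,366)),("seat",89,(304,164.5),(252,242)),("midfoot",3,(343,245),(334,230)),("largefoot",3,(395,247),(338,194)),("smallfoot",3,(240,258),(337,318)),("fitL",164,(362,151),(266,167)),("fitS",121,(247,159),(240,265))):
    print(n,plane("top",t,z),plane("side",s,z),tri(t,s))
E
```

```text
wide [ 461.7 -321.8   30. ] [ 459.4 -323.2   30. ] (array([ 460.5, -321.5,   31.5]), np.float64(2.3))
tall [451.7  69.9  60. ] [450.2  71.6  60. ] (array([451.1,  70. ,  57.8]), np.float64(1.4))
small [464.9 310.6  34. ] [463.7 312.2  34. ] (array([464.4, 311.1,  31.5]), np.float64(1.1))
seat [651.  16.  89.] [651.7  64.1  89. ] (array([665.6,  17.6,  27. ]), np.float64(7.3))
midfoot [468.3 -74.8   3. ] [480.3 -65.8   3. ] (array([475. , -74.9,  -7.9]), np.float64(12.5))
largefoot [ 461.8 -200.9    3. ] [ 485.2 -190.8    3. ] (array([ 474.2, -201.5,   -7.8]), np.float64(24.0))
smallfoot [440.1 174.7   3. ] [442.7 182.2   3. ] (array([441.7, 176.1,  -7.6]), np.float64(2.9))
fitL [ 666.  -111.7  164. ] [ 648.  -102.9  164. ] (array([ 659.5, -113.3,  154.4]), np.float64(16.6))
fitS [659.4 143.1 121. ] [653.6 151.4 121. ] (array([659.2, 144. , 110. ]), np.float64(4.5))
```

View pics/z1.png

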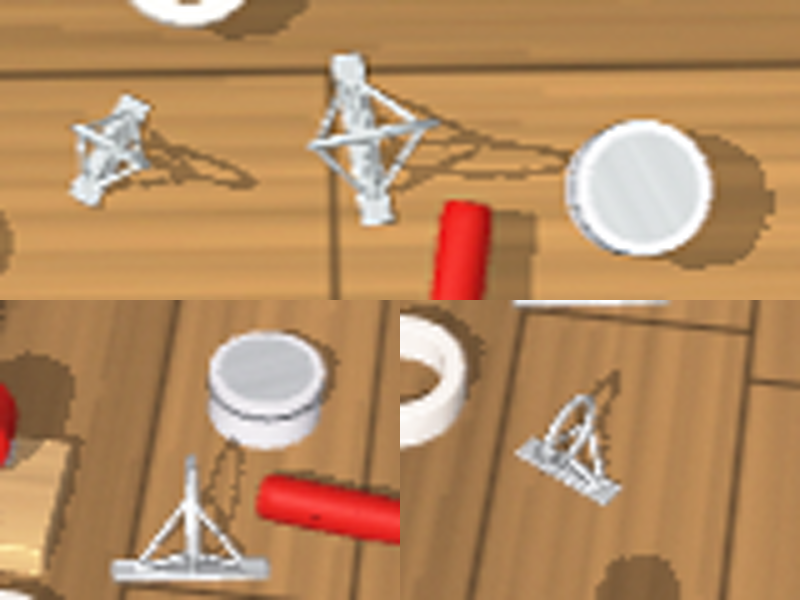

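The zoom shows the middle guide's foot centred at about top (342,239.5), side (333.4,229.2). The large foot is at top (392.4,237.8), side (338,194), and the wide lid at top (448,247.4), side (353.4,154).

```bash
python3 - <<'E'
from h import *
for n,z,t,s in(("wide",30,(447.8,247.2),(353.4,154)),("midfoot",3,(342,239.5),(333.4,229.2)),("largefoot",3,(392.4,237.8),(338,194)),("smallfoot",3,(240,257),(337,318)),("cup",55,(506,264),(374,118))):
    print(n,plane("top",t,z),plane("side",s,z),tri(t,s))
a=plane("top",(347,230.6),3);b=plane("top",(337,248.4),3);print("midfoot len",np.linalg.norm(a-b))
# seat: grey stretch on rod, top view
im=cv2.imread("pics/top0.png")[156:174,260:345].astype(int);g=im.max(2)-im.min(2);m=(g<25)&(im.mean(2)>90)
r,c=np.nonzero(m[:, 20:65]);print("seat px",c.min()+280,c.max()+280,c.mean()+280,r.mean()+156,len(r))
p=(c.mean()+280,r.mean()+156);print(plane("top",p,89),plane("top",(c.min()+280,p[1]),89),plane("top",(c.max()+280,p[1]),89))
im=cv2.imread("pics/side0.png")[205:260,235:272].astype(int);g=im.max(2)-im.min(2);m=(g<25)&(im.mean(2)>90)
r,c=np.nonzero(m);print("side seat",c.mean()+235,r.mean()+205,r.min()+205,r.max()+205,plane("side",(c.mean()+235,r.mean()+205),86))
# tool axes in world
from scipy.spatial.transform import Rotation as R
print(R.from_quat(read_state()["ee_rot"]).as_matrix().round(3))
E
```

```text
wide [ 458.8 -323.6   30. ] [ 458.3 -323.4   30. ] (array([ 458.6, -323.7,   29.7]), np.float64(0.4))
midfoot [481.7 -72.6   3. ] [482.1 -68.2   3. ] (array([482.3, -72.8,  -2.6]), np.float64(0.7))
largefoot [ 484.3 -195.1    3. ] [ 485.2 -190.8    3. ] (array([ 485.1, -195.7,   -2.2]), np.float64(1.1))
smallfoot [442.5 174.7   3. ] [442.7 182.2   3. ] (array([443. , 176.1,  -7.8]), np.float64(0.5))
cup [ 416.7 -454.7   55. ] [ 412.7 -457.3   55. ] (array([ 414.7, -453.9,   57.6]), np.float64(4.0))
midfoot len 49.602620898496866
seat px 295 314 304.4201680672269 164.47899159663865 119
[651.1  15.   89. ] [651.3  36.7  89. ] [650.8  -7.   89. ]
side seat 256.35227272727275 226.3181818181818 219 234 [652.9  15.2  86. ]
[[-0.954 -0.301 -0.001]
 [-0.301  0.954  0.002]
 [ 0.     0.002 -1.   ]]
```

The triangulation agrees with the given heights. Targets are the middle guide top (482,-72,53), the seat (651.5,15,89) and the wide lid (458.7,-323.6,30). First I close the fingers, align the tool with the world axes and travel on the base side of the row.

Emit:
arm_command(
  grip=0,
  steps=[0, 0, -0.01, 0.153, 0, 0, -0.01, 0.153, 0, 0, 0, 0, -0.014, 0.032, 0, 0, -0.014, 0.032, 0, 0, -0.014, 0.032, 0, 0, -0.014, 0.032, 0, 0, -0.014, 0.032, 0, 0, -0.014, 0.032, 0, 0, -0.014, 0.032, 0, 0, -0.014, 0.032, 0, 0, -0.014, 0.032, 0, 0, -0.014, 0.032, 0, 0, -0.014, 0.032, 0, 0, -0.014, 0.032, 0, 0, -0.014, 0.032, 0, 0, -0.014, 0.032, 0, 0, 0, 0, 0, 0, 0, 0, 0, 0],
)

```text
clock: 2.48
position: [383.9, -148.0, 250.9]
ee_rot: [-0.001, 1.0, 0.0, -0.0]
contact_force: [0.6, -0.0, -0.1]
gripper_width: -0.0
grasp_force: 0.0
```

Emit:
arm_command(
  steps=[-0.0245, 0.019, 0, 0, -0.0245, 0.019, 0, 0, -0.0245, 0.019, 0, 0, -0.0245, 0.019, 0, 0, 0, 0, 0, 0, 0, 0, 0.03, 0, 0, 0, 0.03, 0, 0, 0, 0.03, 0, 0, 0, 0.03, 0, 0, 0, 0, 0, 0, 0, 0, 0],
)

```text
clock: 3.85
position: [482.7, -72.7, 132.4]
ee_rot: [0.0, 1.0, -0.0, 0.001]
contact_force: [0.9, 0.4, 0.1]
gripper_width: 0.1
grasp_force: 0.0
```

```bash
python3 - <<'E'
from h import *
s=get_image("side")[:,:,::-1]
cv2.imwrite("pics/s1.png",cv2.resize(s[130:280,250:450],None,fx=4,fy=4))
print(read_state()["position"])
E
```

```text
[483.06861305 -72.45683233 132.75530728]
```

View pics/s1.png

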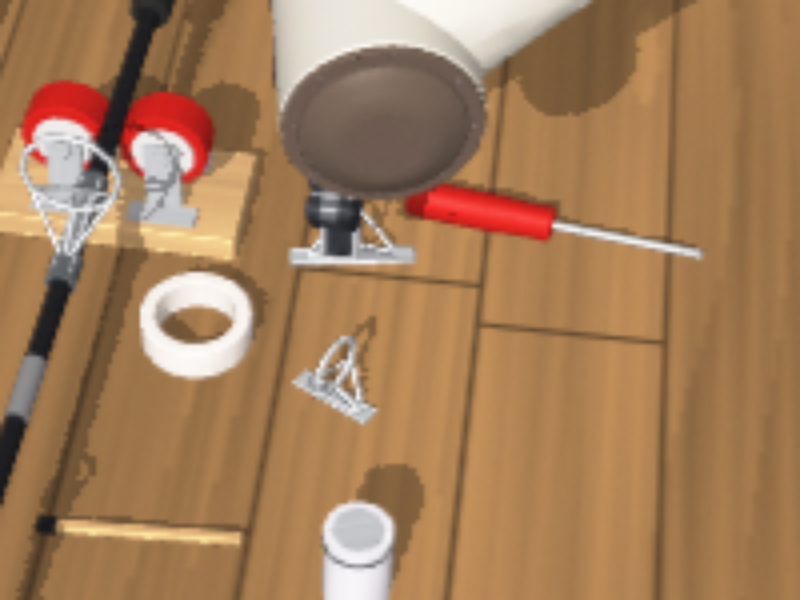

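The fingertips show at about (335,194) in the side view, above the middle guide at (334,223), with clear space around. Now I descend and hold about 35 mm over its top.

Emit:
arm_command(
  steps=[0, 0, 0.015, 0, 0, 0, 0.015, 0, 0, 0, 0.015, 0, 0, 0, 0, 0, 0, 0, 0, 0, 0, 0, 0, 0, 0, 0, 0, 0, 0, 0, 0, 0, 0, 0, 0, 0, 0, 0, 0, 0, 0, 0, 0, 0, 0, 0, 0, 0, 0, 0, 0, 0, 0, 0, 0, 0, 0, 0, 0, 0, 0, 0, 0, 0],
)

```text
clock: 5.9
position: [482.3, -72.0, 86.3]
ee_rot: [0.0, 1.0, 0.0, -0.0]
contact_force: [-0.5, -0.6, 0.3]
gripper_width: -0.0
grasp_force: 0.0
```

```bash
python3 - <<'E'
from h import *
print(plane("side",(335,194),132.5))
s=get_image("side")[:,:,::-1]
cv2.imwrite("pics/s2.png",cv2.resize(s[170:260,290:390],None,fx=5,fy=5))
E
```

```text
[479.9 -67.9 132.5]
```

View pics/s2.png

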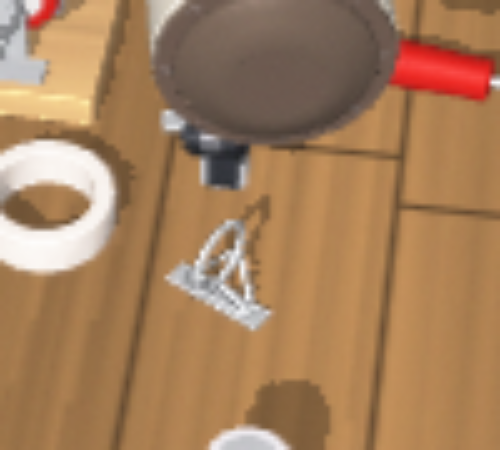

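The fingertips are about 33 mm over the middle guide's ring (tip near crop (225,185), ring top near (238,222)) and touch nothing. Next is the seat.

Emit:
arm_command(
  steps=[0, 0, -0.033, 0, 0, 0, -0.033, 0, 0, 0, -0.033, 0, 0, 0, -0.033, 0, 0, 0, -0.033, 0, -0.0282, 0.0145, 0, 0, -0.0282, 0.0145, 0, 0, -0.0282, 0.0145, 0, 0, -0.0282, 0.0145, 0, 0, -0.0282, 0.0145, 0, 0, -0.0282, 0.0145, 0, 0, 0, 0, 0, 0, 0, 0, 0.025, 0, 0, 0, 0.025, 0, 0, 0, 0.025, 0, 0, 0, 0.025, 0, 0, 0, 0, 0, 0, 0, 0, 0],
)

```text
clock: 8.2
position: [651.9, 14.7, 152.6]
ee_rot: [0.0, 1.0, -0.0, 0.001]
contact_force: [-0.0, -0.5, 0.2]
gripper_width: 0.3
grasp_force: 0.0
```

Emit:
arm_command(
  steps=[0, 0, 0.013, 0, 0, 0, 0.013, 0, 0, 0, 0, 0, 0, 0, 0, 0, 0, 0, 0, 0, 0, 0, 0, 0, 0, 0, 0, 0, 0, 0, 0, 0, 0, 0, 0, 0, 0, 0, 0, 0, 0, 0, 0, 0, 0, 0, 0, 0, 0, 0, 0, 0, 0, 0, 0, 0, 0, 0, 0, 0],
)

```text
clock: 10.07
position: [651.5, 14.9, 125.3]
ee_rot: [0.0, 1.0, -0.0, -0.0]
contact_force: [-0.4, -0.2, 0.9]
gripper_width: -0.3
grasp_force: 0.0
```

```bash
python3 - <<'E'
from h import *
s=get_image("side")[:,:,::-1]
cv2.imwrite("pics/s3.png",cv2.resize(s[160:270,200:340],None,fx=5,fy=5))
E
```

```text
(no output)
```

View pics/s3.png

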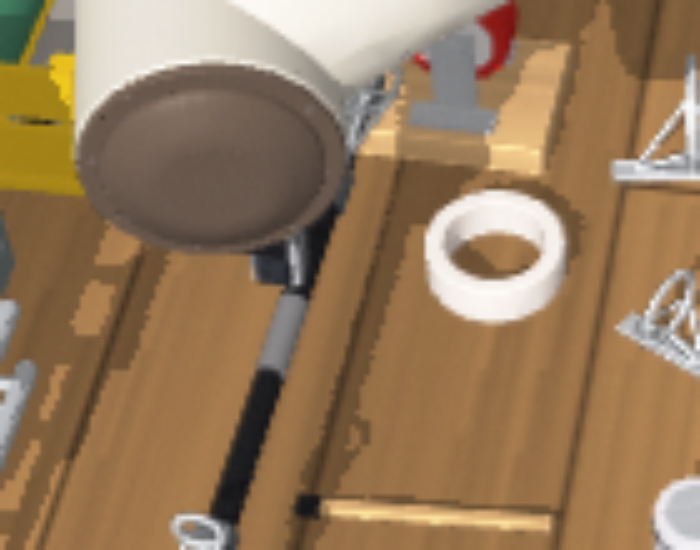

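The tips are over the grey seat (crop (280,290) to (280,370)) with nothing touched. Now a high move around the far side of the large guide to the wide tin.

Emit:
arm_command(
  steps=[0, 0, -0.03, 0, 0, 0, -0.03, 0, 0, 0, -0.03, 0, 0, 0, -0.03, 0, 0, 0, -0.03, 0, 0.0163, -0.033, 0, 0, 0.0163, -0.033, 0, 0, 0.0163, -0.033, 0, 0, 0.0163, -0.033, 0, 0, 0.0163, -0.033, 0, 0, 0.002, -0.0348, 0, 0, 0.002, -0.0348, 0, 0, 0.002, -0.0348, 0, 0, 0.002, -0.0348, 0, 0, 0.002, -0.0348, 0, 0, 0.0338, 0, 0, 0, 0.0338, 0, 0, 0, 0.0338, 0, 0, 0, 0, 0, 0, 0, 0, 0, 0, 0],
)

```text
clock: 12.62
position: [458.9, -324.1, 275.6]
ee_rot: [0.0, 1.0, -0.0, 0.0]
contact_force: [0.4, -0.8, 0.1]
gripper_width: -0.1
grasp_force: 0.0
```

Down 210 mm to z ≈ 65 (35 mm over the lid), then hold.

Emit:
arm_command(
  steps=[0, 0, 0.035, 0, 0, 0, 0.035, 0, 0, 0, 0.035, 0, 0, 0, 0.035, 0, 0, 0, 0.03, 0, 0, 0, 0.02, 0, 0, 0, 0.02, 0, 0, 0, 0, 0, 0, 0, 0, 0, 0, 0, 0, 0, 0, 0, 0, 0, 0, 0, 0, 0, 0, 0, 0, 0, 0, 0, 0, 0, 0, 0, 0, 0, 0, 0, 0, 0, 0, 0, 0, 0, 0, 0, 0, 0, 0, 0, 0, 0, 0, 0, 0, 0],
)

```text
clock: 15.12
position: [458.5, -324.1, 65.3]
ee_rot: [0.0, 1.0, 0.0, -0.0]
contact_force: [0.6, 0.0, 0.5]
gripper_width: -0.1
grasp_force: 0.0
```

```bash
python3 - <<'E'
from h import *
s=get_image("side")[:,:,::-1]
cv2.imwrite("pics/s4.png",cv2.resize(s[90:220,290:430],None,fx=4,fy=4))
E
```

```text
(no output)
```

View pics/s4.png

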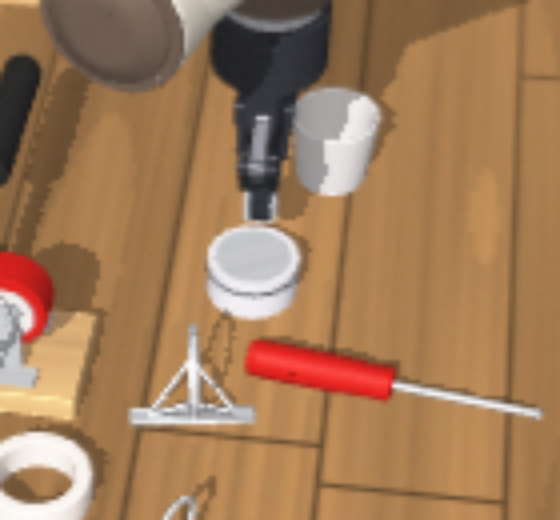

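The fingertips (crop (259,220)) hover over the lid (254,257) with the tin undisturbed. Now I lift straight up and let the arm settle.

Emit:
arm_command(
  steps=[0, 0, -0.03, 0, 0, 0, -0.03, 0, 0, 0, -0.03, 0, 0, 0, -0.03, 0, 0, 0, -0.03, 0, 0, 0, -0.03, 0, 0, 0, 0, 0, 0, 0, 0, 0, 0, 0, 0, 0, 0, 0, 0, 0],
)

```text
clock: 16.42
position: [458.2, -323.9, 244.4]
ee_rot: [0.0, 1.0, 0.0, -0.001]
contact_force: [0.5, 0.3, 0.6]
gripper_width: -0.4
grasp_force: 0.0
```

```bash
python3 -c "
from bench import *
print(read_state()['position'], job_done())"
```

```text
the job is handed in; nothing more can be done
[ 458.21697491 -323.88345884  244.36386834] None
```

The job is handed in at about 16.4 s: I pointed at the middle guide, the bare seat and the wide tin in that order, each from about 35 mm above for over a second with no sign of contact, and finished with the fingertips about 21 cm above the wide tin's lid.

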